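# Put the printing stamps back in their own colour trays

## Robot

A 6-joint arm with a two-finger parallel gripper is mounted at the origin on the work surface. World frame = base frame: x ahead of the robot, y to its left, z up, the work surface at z = 0. Lengths are in m, angles in rad, forces in N, time in s.
With the tool pointing down it reaches from about 0.25 to 0.725 m from the base axis. Payload 9.7 kg.
Tool frame: the origin (TCP) lies at the very end of the fingers, on their centre line; the grasp point (between the pads) lies 19 mm behind it; y points along the fingers, x is the direction in which the jaws open and shut, and the axes are right-handed (so a half turn about y gives the same grasp; the last joint's range is limited). The gripper opens to 85 mm and grips with 20 to 120 N. Pads are 22 mm wide; open, the fingers measure 114 mm over their backs; the gripper's body (76 mm by 85 mm) begins 54 mm behind the grasp point. The pads swing forward as they close: fully open they stand 13 mm farther back than shut.
Start: joints at [-1.333, 0.087, 0.176, 1.66, 0, 1.571], TCP at [0.13, -0.535, 0.231] pointing down, gripper open.
Joint ranges: [-3.13, 3.13], [-0.85, 1.81], [-1.15, 1.24], [-2.2, 2.28], [-1.44, 1.52], [-3.14, 3.14]. Speed limits (rad/s): [2.22, 2.22, 2.57, 3.14, 3.14, 3.14].

## Interface

Orientations are given as a unit quaternion [x, y, z, w].
In Python, from plant import robot, imaging, spotter gives the robot as it stands.
- The arm moves only by the tool drive_tool, never from a script. Its argument "targets" is a list that holds one entry, the list of rows, each a list of 5 numbers: the opening, from 0 (shut) to 1 (fully open), then the shift along the tool's x, y, z in m, then the turn about the tool's y in rad. A call has 1 to 5 rows; each row shifts and turns the commanded pose from where the row before left it, along the tool's axes as they then stand; what a row does not reach is not made up. A row lasts 1/10 s, in which the tool goes at most 50 mm and 8.59 degrees, less where a joint would pass 70% of its speed; a pose out of reach is approached as far as the arm can. A call is refused whole if a number of a shift passes 0.05 or a number of a turn 0.15, either way. A call with a gripper value outside its range is refused whole. The fingers move at their own pace and stop on an object; "force" is the grip in N (left out, the last holds). Time passes only in rows, so rows that do not move let the fingers close. It gives the time, the measured TCP pose, the force and the opening at its end, in the units of the state.
- robot.observe(): the state, without advancing time (a new reading comes with each control period).
- imaging.grab_frame(name): name is "scene" or "top"; returns a dict with "frame" (480x640x3 uint8, blue, green, red), "depth" (480x640 float32, m along the optical axis (not along the pixel's ray), 0 where there is no reading), "fovy" (degrees; the focal length in pixels is half the picture's height over the tangent of half this angle, whatever the lens; pixels are square), "cx", "cy" (the principal point, pixels), "D" ([k1, k2, p1, p2, k3] as OpenCV has them; the pictures are not rectified), "world_from_camera" (4x4, takes a point from camera to world coordinates). Camera axes: x right, y down, z forward; pixel columns grow to the right and rows downward; lengths in m; the calibration is good to about 2 mm. A picture is of the moment at which its call begins.
- robot.sign_off(): hands the job in, once; it reports no verdict.
Trained networks look in a picture, given as the dict that the camera call returned (one of the last four; its "shot" number tells which), for a name from the list of things; names that differ only in an ending like _2 or _b are one class to them, and where a whole thing is asked for, a point or a joint stands for the part that bears it (a point fixed in the world has none). Each returns a list of dicts, best first, with "p" (0 to 1); they miss things now and then, are a little off and sometimes report something else, mostly with a low value. They report only what shows in the picture. A call takes as long as a camera call. They do not tell look-alikes from the thing itself.
- spotter.look_for(target, picture): "rect" ([left, top, right, bottom] in pixels, round what is visible of it).
- spotter.outline_of(target, picture): "region" (480x640 bool, what is visible of it) and "rect" ([left, top, right, bottom] in pixels, round what is visible of it).
The state is a dict: "time_s": time; "joint_pos": joint angles; "qvel": joint speeds; "joint_efforts": joint torques, N m; "eef_pos": TCP position; "tcp_rot": TCP orientation; "wrist_force": force on the tool from outside, world axes, zero at the start; "ft_torque": the same for the moment, N m; "opening": finger opening in m.
Only numpy, scipy, OpenCV 4.12 (cv2) and the standard library are available. Lean on these libraries where they do the work, as an engineer would, in place of code of your own. Each camera call takes 0.05 s, during which the arm holds its last target. There are 200 camera calls.

## Task

The three hand stamps stand in the wrong trays: change them round so that each stands upright and flat in the tray of its own colour, using the bare wooden tray to park one on the way. Keep the stamps upright, set them down rather than drop them, and never put one on the bench. Leave the ink jar, the brush and the carved block where they are.

Things in the scene. Friction and masses are not known exactly. Their poses are not given: they have to be found in the camera images.
- stamp_red_center (a point): Hand stamp, red collar and red handle end, loose, 0.11 to 0.21 kg, 90 mm tall: round foot 60 mm across, 28 mm high, and on it an upright round wooden handle 28 mm across, 62 mm long. Point at mid-height on its axis, 45 mm above the underside; the handle runs from 17 mm below it to 45 mm above it. z points up the handle. Starts in a tray of another colour.
- stamp_yellow_center (a point): Hand stamp, yellow collar and yellow handle end, loose, 0.11 to 0.21 kg, 90 mm tall: round foot 60 mm across, 28 mm high, and on it an upright round wooden handle 28 mm across, 62 mm long. Point at mid-height on its axis, 45 mm above the underside; the handle runs from 17 mm below it to 45 mm above it. z points up the handle. Starts in a tray of another colour.
- stamp_green_center (a point): Hand stamp, green collar and green handle end, loose, 0.11 to 0.21 kg, 90 mm tall: round foot 60 mm across, 28 mm high, and on it an upright round wooden handle 28 mm across, 62 mm long. Point at mid-height on its axis, 45 mm above the underside; the handle runs from 17 mm below it to 45 mm above it. z points up the handle. Starts in a tray of another colour.
- tray_red: Round shallow red tray, fixed. The home of the red stamp. 92 mm across outside, 84 mm inside; floor 10 mm above the bench, rim 18 mm above the bench (8 mm above the floor). Holds one stamp. Origin on its axis at bench height. A stamp standing in it has its point 55 mm above this origin.
- tray_yellow: Round shallow yellow tray, fixed. The home of the yellow stamp. 92 mm across outside, 84 mm inside; floor 10 mm above the bench, rim 18 mm above the bench (8 mm above the floor). Holds one stamp. Origin on its axis at bench height. A stamp standing in it has its point 55 mm above this origin.
- tray_green: Round shallow green tray, fixed. The home of the green stamp. 92 mm across outside, 84 mm inside; floor 10 mm above the bench, rim 18 mm above the bench (8 mm above the floor). Holds one stamp. Origin on its axis at bench height. A stamp standing in it has its point 55 mm above this origin.
- tray_spare: Round shallow bare light-wood tray, fixed. Empty at the start: the free spot for parking a stamp. 92 mm across outside, 84 mm inside; floor 10 mm above the bench, rim 18 mm above the bench (8 mm above the floor). Holds one stamp. Origin on its axis at bench height. A stamp standing in it has its point 55 mm above this origin.
- ink_jar_center (a point): Bystander: closed amber ink jar with black cap, 64 mm across, 70 mm tall; point at its centre. Leave alone.
- brush_center (a point): Bystander: black bristle brush with dark wooden back lying bristles down, 130 x 50 x 46 mm, long along its x; point at its centre. Leave alone.
- carved_block_center (a point): Bystander: dark carved wooden block lying flat, 75 x 110 x 22 mm (x, y, z); point at its centre. Leave alone.
Things that resemble listed ones, but are neither listed nor needed, are in the scene too. Leave any blue look-alike of the part that bears stamp_yellow_center alone. There is more than one size of the part that bears stamp_green_center; the job needs the larger.

How it is judged:
At the end, for the whole second after the job is handed in: Each stamp stands upright (within 0.1 rad) on the floor of the tray of its own colour (axis within 15 mm of the tray's, centre 51 to 59 mm above the bench), at rest and released; the bare tray is empty again (horizontal distance between stamp_red_center and tray_red below 0.015 m and height (world z) of stamp_red_center between 0.051 and 0.059 m and angle between each of stamp_red_center, stamp_yellow_center, stamp_green_center's own z axis and vertical below 0.1 rad and linear speed of each of stamp_red, stamp_yellow, stamp_green below 0.02 m/s and contact force between each of stamp_red, stamp_yellow, stamp_green and the fingers below 0.1 N and horizontal distance between stamp_yellow_center and tray_yellow below 0.015 m and height (world z) of stamp_yellow_center between 0.051 and 0.059 m and horizontal distance between stamp_green_center and tray_green below 0.015 m and height (world z) of stamp_green_center between 0.051 and 0.059 m); the robot touches nothing.
It fails at once if a stamp is put on the bench (height (world z) of any of stamp_red_center, stamp_yellow_center, stamp_green_center below 0.049 m).
It fails at once if a stamp is tipped over (more than 40 degrees) (angle between any of stamp_red_center, stamp_yellow_center, stamp_green_center's own z axis and vertical above 0.7 rad).
It fails at once if a stamp is dropped (falls free faster than 0.6 m/s, about 2 cm) ((linear speed of stamp_red above 0.6 m/s and contact force between stamp_red and the fingers below 0.05 N) or (linear speed of stamp_yellow above 0.6 m/s and contact force between stamp_yellow and the fingers below 0.05 N) or (linear speed of stamp_green above 0.6 m/s and contact force between stamp_green and the fingers below 0.05 N)).
It fails at once if the jar, the brush or the carved block is shifted by more than 20 mm (distance of any of ink_jar_center, brush_center, carved_block_center from where it was at the start of the episode above 0.02 m).
It also fails if it takes over 96 s, if anything falls off the work surface, if the arm or the gripper's body presses on something with over 40 N, if the wrist force passes 120 N, or if a joint passes its speed limit or range.

## Working session

There is one attempt and no reset: what is moved stays moved. The work goes in short steps, Python scripts to look and compute and a tool call to move; the robot and the scene stay as the last step left them, time stands still between calls to the robot, and variables do not carry over. Pictures are saved under pics/ and viewed, about 12 in all and at most 16, crops included, and the job is handed in when it is done.

Besides the shell and the picture viewer there is one more tool, called after "Emit:" as name(argument=value, ...), one argument or row to a line, values as JSON. drive_tool: Moves the arm, as the interface text tells. Its arguments: {"type":"object","properties":{"targets":{"type":"array"},"force":{"type":"number"}},"required":["targets"]}

```bash
mkdir -p pics; cat > h.py <<'E'
import numpy as np, cv2
from plant import robot, imaging, spotter
def K(p):
    f=240/np.tan(np.radians(p["fovy"])/2); return np.array([[f,0,p["cx"]],[0,f,p["cy"]],[0,0,1.]])
def cloud(p):
    v,u=np.mgrid[0:480,0:640]
    n=cv2.undistortPoints(np.stack([u,v],-1).reshape(-1,1,2).astype(np.float32),K(p),np.array(p["D"])).reshape(480,640,2)
    z=p["depth"]; P=np.dstack([n[...,0]*z,n[...,1]*z,z,np.ones_like(z)])
    W=P@np.array(p["world_from_camera"]).T
    W=W[...,:3]; W[z<=0]=np.nan; return W
E
python3 - <<'E'
from h import *
s=robot.observe(); print(s)
for n in("scene","top"):
    p=imaging.grab_frame(n); cv2.imwrite(f"pics/{n}0.png",p["frame"]); print(n,p["fovy"],np.round(p["world_from_camera"],3))
    np.save(f"{n}0.npy",cloud(p))
    for t in["stamp_red_center","stamp_yellow_center","stamp_green_center","tray_red","tray_yellow","tray_green","tray_spare","ink_jar_center","brush_center","carved_block_center"]:
        print(t,[(np.round(d["rect"]).astype(int).tolist(),round(d["p"],2)) for d in spotter.look_for(t,p)][:5])
E
```

```text
{'time_s': 0.0, 'joint_pos': array([-1.33301966e+00,  8.74568624e-02,  1.75172326e-01,  1.65978714e+00,
       -2.75163040e-07,  1.57084870e+00]), 'qvel': array([ 1.02841835e-05, -2.54309337e-03,  1.44656229e-03, -7.68724062e-04,
       -9.82550943e-04,  3.39627219e-04]), 'joint_efforts': array([-2.04732110e-03, -5.20378733e+01,  4.64809906e+01,  1.58180553e-02,
       -1.87825776e-04, -3.12570501e-05]), 'eef_pos': array([ 0.12949863, -0.53432047,  0.23060443]), 'tcp_rot': array([-0.55548454,  0.43753526, -0.43682632,  0.5560419 ]), 'wrist_force': array([ 1.04671832, -0.13813307,  0.09157926]), 'ft_torque': array([-0.03995284,  0.0242554 , -0.00482844]), 'opening': 0.08517662880717924}
scene 50.80865644718906 [[ 0.471  0.643 -0.604  1.263]
 [ 0.882 -0.336  0.331 -0.382]
 [ 0.01  -0.688 -0.725  0.875]
 [ 0.     0.     0.     1.   ]]
stamp_red_center [([355, 160, 374, 193], 0.76)]
stamp_yellow_center [([349, 220, 372, 261], 0.98), ([357, 271, 391, 311], 0.95), ([237, 202, 261, 241], 0.62)]
stamp_green_center [([198, 231, 218, 264], 0.72), ([237, 202, 262, 239], 0.65)]
tray_red [([232, 
[... 432 characters left out ...]
04]
 [ 0.     0.     0.     1.   ]]
stamp_red_center [([192, 301, 229, 331], 0.89)]
stamp_yellow_center [([258, 208, 288, 243], 0.91), ([284, 147, 311, 180], 0.79), ([119, 215, 179, 259], 0.22)]
stamp_green_center [([414, 290, 441, 312], 0.74), ([358, 297, 389, 325], 0.69)]
tray_red [([346, 285, 395, 326], 0.89)]
tray_yellow [([188, 296, 234, 340], 0.68), ([347, 284, 394, 326], 0.27)]
tray_green [([253, 206, 293, 253], 0.77)]
tray_spare [([326, 198, 371, 241], 0.56)]
ink_jar_center [([96, 308, 138, 341], 0.79), ([190, 296, 234, 340], 0.45)]
brush_center [([462, 233, 507, 314], 0.79), ([96, 306, 135, 342], 0.71)]
carved_block_center [([120, 213, 180, 258], 0.96), ([188, 297, 237, 339], 0.18)]
```

```bash
python3 - <<'E'
import cv2,numpy as np
a=cv2.imread("pics/top0.png")[130:360,80:520]; cv2.imwrite("pics/topc.png",cv2.resize(a,None,fx=1.8,fy=1.8,interpolation=cv2.INTER_CUBIC))
a=cv2.imread("pics/scene0.png")[130:330,130:480]; cv2.imwrite("pics/scenec.png",cv2.resize(a,None,fx=2.2,fy=2.2,interpolation=cv2.INTER_CUBIC))
E
```

```text
(no output)
```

View pics/topc.png

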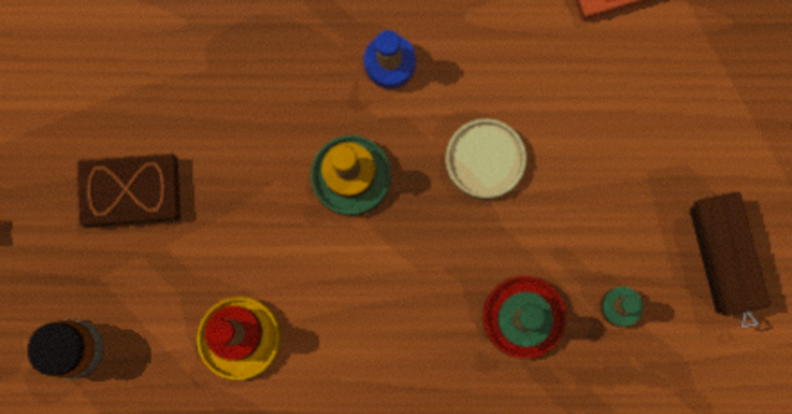

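View pics/scenec.png

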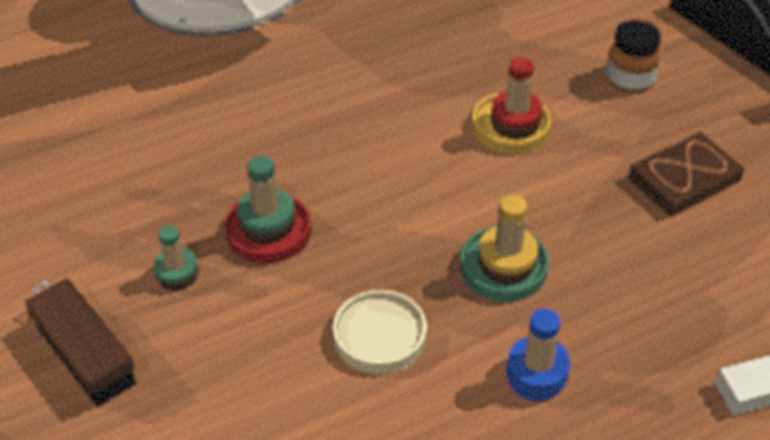

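Red stands in the yellow tray at top (210,317), green (large) in the red tray at (371,305), and yellow in the green tray at (274,227). The spare tray at (349,218) is empty. Look-alikes: the blue stamp at (297,163), and a small green stamp standing bare on the bench at (427,300). The enlarged crops confirm the larger green one is in the red tray.

```bash
cat >> h.py <<'E'
def ray(p,uv,z):
    n=cv2.undistortPoints(np.array(uv,np.float32).reshape(-1,1,2),K(p),np.array(p["D"])).reshape(-1,2)
    T=np.array(p["world_from_camera"]); d=np.c_[n,np.ones(len(n))]@T[:3,:3].T
    return T[:3,3]+d*((z-T[2,3])/d[:,2])[:,None]
def handle(W,c,r=.045,lo=.075,hi=.115):
    m=(np.hypot(W[...,0]-c[0],W[...,1]-c[1])<r)&(W[...,2]>lo)&(W[...,2]<hi)
    return W[m]
from scipy.optimize import least_squares
def circ(P,R):
    f=lambda q:np.hypot(P[:,0]-q[0],P[:,1]-q[1])-R
    return least_squares(f,P[:,:2].mean(0),loss="soft_l1",f_scale=.002)
E
python3 - <<'E'
from h import *
trays={"yellow":(211,318),"red":(371,305),"green":(274,227),"spare":(349,218)}
for n in("top","scene"):
    p=imaging.grab_frame(n); W=cloud(p)
    if n=="top": c0={k:ray(p,[v],.01)[0] for k,v in trays.items()}
    print(n,"bench",np.nanmedian(W[...,2][200:300,200:400]))
    for k,c in c0.items():
        P=W[(np.hypot(W[...,0]-c[0],W[...,1]-c[1])<.065)&(W[...,2]>.0135)&(W[...,2]<.023)]
        # outer boundary of the raised region, with foot excluded by radius
        R=np.hypot(*(P[:,:2]-c[:2]).T); P=P[R>.033]
        q=circ(P,.044); H=handle(W,c,.05)
        t=H[H[:,2]>.095]
        qh=circ(H,.0135) if len(H) else None
        print(k,"tray",q.x.round(4),len(P),"res",np.abs(q.fun).mean().round(4),"handle",len(H), H.mean(0).round(4) if len(H) else "", "top",t.mean(0).round(4) if len(t) else "",len(t), H[:,2].max().round(4) if len(H) else "", qh.x.round(4) if qh is not None else "")
    for nm,uv in {"blue":(297,163),"smallgreen":(427,300)}.items():
        if n=="top": c0b=c0.setdefault; print(nm,ray(p,[uv],.04)[0].round(3))
E
```

```text
top bench 0.00032036909941735026
yellow tray [0.4506 0.1955] 314 res 0.0016 handle 202 [0.4559 0.1961 0.0974] top [0.456  0.1976 0.0995] 171 0.1039 [0.4562 0.1982]
red tray [ 0.4751 -0.1247] 293 res 0.0016 handle 204 [ 0.4716 -0.1229  0.0981] top [ 0.4718 -0.1237  0.0994] 183 0.1042 [ 0.4718 -0.1238]
green tray [0.6356 0.0728] 280 res 0.0013 handle 189 [0.6371 0.0731 0.0975] top [0.6385 0.0738 0.0996] 159 0.1047 [0.6388 0.074 ]
spare tray [ 0.655  -0.0815] 278 res 0.0015 handle 0  top  0  
blue [0.765 0.026 0.04 ]
smallgreen [ 0.486 -0.232  0.04 ]
scene bench 0.0027262717960498395
yellow tray [0.4513 0.1952] 215 res 0.0037 handle 153 [0.4629 0.1935 0.0923] top [0.4599 0.1958 0.0999] 76 0.1049 [0.4577 0.1974]
red tray [ 0.4763 -0.1257] 213 res 0.0019 handle 184 [ 0.4778 -0.1266  0.0944] top [ 0.4747 -0.1259  0.1012] 107 0.106 [ 0.4719 -0.1247]
green tray [0.6375 0.0715] 248 res 0.0023 handle 198 [0.6445 0.0695 0.0938] top [0.6421 0.0715 0.1009] 113 0.1053 [0.6393 0.0732]
spare tray [ 0.6574 -0.0839] 352 res 0.0018 handle 0  top  0
```

```bash
python3 - <<'E'
from h import *
from scipy.spatial.transform import Rotation as R
s=robot.observe(); print(s["time_s"],R.from_quat(s["tcp_rot"]).as_matrix().round(4))
E
```

```text
1.2 [[ 0.2356 -0.      0.9719]
 [-0.9719  0.      0.2356]
 [-0.     -1.     -0.    ]]
```

Emit:
drive_tool(
  targets=[
    [[1,0,0,0,0.119],[1,0,0,0,0.119],[1,-0.034,0,0.028,0],[1,-0.034,0,0.028,0],[1,-0.034,0,0.028,0]],
  ],
  force=50,
)

```text
time_s: 1.7
eef_pos: [0.2141, -0.4314, 0.2311]
tcp_rot: [-0.5, 0.5, -0.5, 0.5]
wrist_force: [1.3, -0.7, 0.3]
opening: 0.0855
```

Emit:
drive_tool(
  targets=[
    [[1,-0.034,0,0.028,0],[1,-0.034,0,0.028,0],[1,-0.034,0,0.028,0],[1,-0.034,0,0.028,0],[1,-0.034,0,0.028,0]],
  ],
)

```text
time_s: 2.2
eef_pos: [0.3544, -0.261, 0.2315]
tcp_rot: [0.5, -0.5, 0.5, -0.5]
wrist_force: [-0.2, -1.0, 0.0]
opening: 0.0852
```

Emit:
drive_tool(
  targets=[
    [[1,-0.034,0,0.028,0],[1,-0.034,0,0.028,0],[1,-0.034,0,0.028,0],[1,-0.034,0,0.028,0],[1,-0.034,0,0.028,0]],
  ],
)

```text
time_s: 2.7
eef_pos: [0.4946, -0.0909, 0.2315]
tcp_rot: [0.5, -0.5, 0.5, -0.5]
wrist_force: [0.7, -1.4, -0.1]
opening: 0.0851
```

```bash
python3 - <<'E'
from h import *
from scipy.spatial.transform import Rotation as R
s=robot.observe(); print(s["time_s"],s["eef_pos"],s["joint_pos"].round(2),R.from_quat(s["tcp_rot"]).as_matrix().round(4))
E
```

```text
2.7 [ 0.49456425 -0.09090095  0.23145024] [-0.18 -0.03  0.06  1.66 -0.    2.96] [[-0.e+00  5.e-04  1.e+00]
 [-1.e+00 -2.e-04 -0.e+00]
 [ 2.e-04 -1.e+00  5.e-04]]
```

Emit:
drive_tool(
  targets=[
    [[1,0,0,0,-0.1428],[1,0,0,0,-0.1428],[1,0,0,0,-0.1428],[1,0,0,0,-0.1428],[1,0,0,0,-0.1428]],
  ],
)

```text
time_s: 3.2
eef_pos: [0.4937, -0.0925, 0.2313]
tcp_rot: [-0.644, 0.292, -0.292, 0.644]
wrist_force: [0.3, 0.1, -0.6]
opening: 0.0852
```

Emit:
drive_tool(
  targets=[
    [[1,0,0,0,-0.1428],[1,0,0,0,-0.1428],[1,0,0,0,-0.1428],[1,0,0,0,-0.1428],[1,0,0,0,-0.1428]],
  ],
)

```text
time_s: 3.7
eef_pos: [0.4936, -0.0926, 0.2313]
tcp_rot: [0.705, -0.048, 0.048, -0.705]
wrist_force: [0.3, 0.4, -0.0]
opening: 0.0857
```

Emit:
drive_tool(
  targets=[
    [[1,0,0,0,-0.1428],[1,0.036,0.01,0.033,0],[1,0.036,0.01,0.033,0],[1,0.036,0.01,0.033,0],[1,0,0,0,0]],
  ],
)

```text
time_s: 4.2
eef_pos: [0.6038, 0.0099, 0.1971]
tcp_rot: [-0.707, 0.0, 0.003, 0.707]
wrist_force: [-1.8, 0.0, 0.2]
opening: 0.0856
```

```bash
python3 - <<'E'
from h import *
from scipy.spatial.transform import Rotation as R
s=robot.observe(); print(s["time_s"],s["eef_pos"],s["joint_pos"].round(2),R.from_quat(s["tcp_rot"]).as_matrix().round(4))
E
```

```text
4.2 [0.60381359 0.0098945  0.19706928] [0.02 0.21 0.25 1.61 0.   1.58] [[ 1.0e+00 -4.4e-03 -3.3e-03]
 [ 3.3e-03  8.0e-04  1.0e+00]
 [-4.4e-03 -1.0e+00  8.0e-04]]
```

Emit:
drive_tool(
  targets=[
    [[1,0.017,0,0.033,0],[1,0.018,0,0.031,0],[1,0,0.025,0,0],[1,0,0,0,0],[1,0,0,0,0]],
  ],
)

```text
time_s: 4.7
eef_pos: [0.6361, 0.0699, 0.1763]
tcp_rot: [0.707, -0.001, -0.0, -0.707]
wrist_force: [-0.2, 0.3, 0.6]
opening: 0.0851
```

```bash
python3 - <<'E'
from h import *
p=imaging.grab_frame("scene"); a=p["frame"][60:360,130:530]; cv2.imwrite("pics/s1.png",cv2.resize(a,None,fx=2,fy=2))
s=robot.observe(); print(s["eef_pos"])
E
```

```text
[0.63640036 0.06973836 0.17725075]
```

View pics/s1.png

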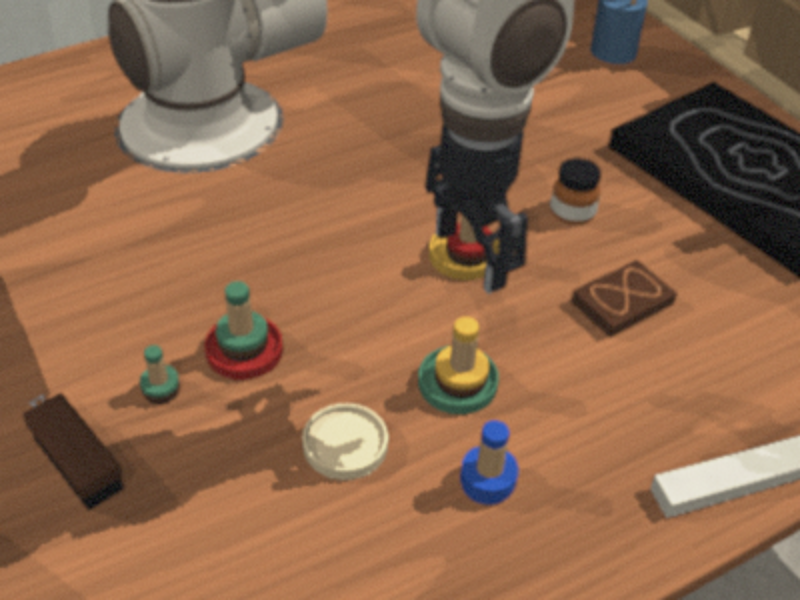

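The gripper straddles the yellow stamp from above (crop 465,340). The fingers are open and nothing is in the way. Now a small correction, then down.

Emit:
drive_tool(
  targets=[
    [[1,0.0025,0.03,0.004,0],[1,0,0.03,0,0],[1,0,0.03,0,0],[1,0,0.03,0,0],[1,0,0,0,0]],
  ],
)

```text
time_s: 5.25
eef_pos: [0.6371, 0.0733, 0.0534]
tcp_rot: [0.707, -0.002, -0.001, -0.707]
wrist_force: [-0.5, 0.2, -0.1]
opening: 0.085
```

Emit:
drive_tool(
  targets=[
    [[0,0,0,0,0],[0,0,0,0,0],[0,0,0,0,0],[0,0,0,0,0],[0,0,0,0,0]],
  ],
  force=40,
)

```text
time_s: 5.75
eef_pos: [0.6398, 0.0744, 0.0578]
tcp_rot: [-0.707, -0.001, -0.001, 0.707]
wrist_force: [-1.5, -0.8, 6.4]
opening: 0.0272
```

Emit:
drive_tool(
  targets=[
    [[0,0,-0.015,0,0],[0,0,-0.02,0,0],[0,0,-0.015,0,0],[0,0,0,0,0],[0,0,0,0,0]],
  ],
)

```text
time_s: 6.25
eef_pos: [0.6394, 0.0744, 0.1064]
tcp_rot: [-0.707, -0.0, -0.0, 0.707]
wrist_force: [0.1, -0.7, -2.5]
opening: 0.0271
```

```bash
python3 - <<'E'
from h import *
p=imaging.grab_frame("scene"); a=p["frame"][60:360,130:530]; cv2.imwrite("pics/s2.png",cv2.resize(a,None,fx=2,fy=2))
s=robot.observe(); print(s["eef_pos"],s["wrist_force"])
E
```

```text
[0.63897659 0.07434807 0.10564687] [-0.12922808  0.50216441 -2.76187778]
```

View pics/s2.png

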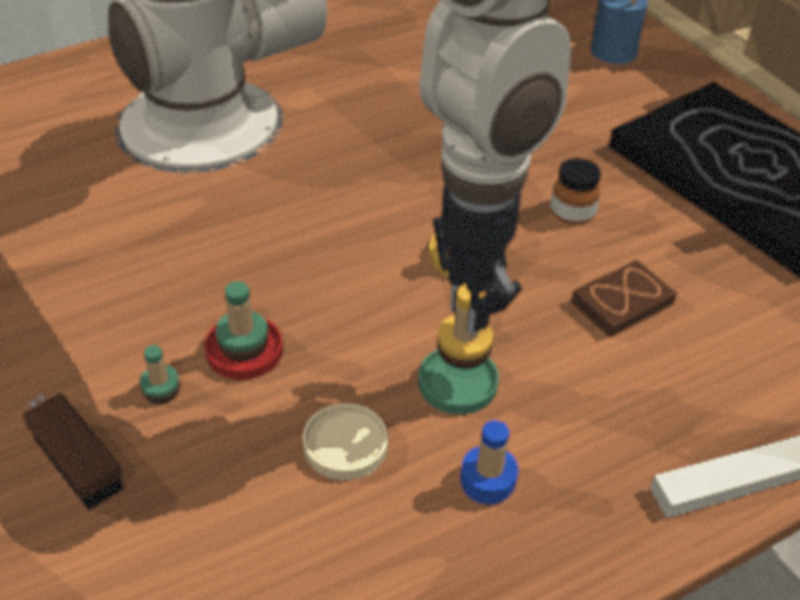

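The yellow stamp is lifted clear of the green tray and upright (crop 465,325). Carrying it to the bare tray.

Emit:
drive_tool(
  targets=[
    [[0,0.004,0,-0.034,0],[0,0.004,0,-0.041,0],[0,0.004,0,-0.041,0],[0,0.005,0,-0.041,0],[0,0,0,0,0]],
  ],
)

```text
time_s: 6.8
eef_pos: [0.6557, -0.0873, 0.1046]
tcp_rot: [0.707, -0.002, 0.001, -0.707]
wrist_force: [-0.7, 0.7, -2.3]
opening: 0.0269
```

Emit:
drive_tool(
  targets=[
    [[0,0,0.015,0,0],[0,0,0.015,0,0],[0,0,0,0,0],[0,0,0,0,0]],
  ],
)

```text
time_s: 7.2
eef_pos: [0.6554, -0.0815, 0.075]
tcp_rot: [-0.707, 0.0, 0.001, 0.707]
wrist_force: [0.0, 0.4, -1.8]
opening: 0.0272
```

Emit:
drive_tool(
  targets=[
    [[0,0,0.007,0,0],[0,0,0.007,0,0],[0,0,0.002,0,0],[0,0,0,0,0],[0,0,0,0,0]],
  ],
)

```text
time_s: 7.7
eef_pos: [0.6562, -0.0827, 0.0604]
tcp_rot: [0.707, -0.0, 0.0, -0.707]
wrist_force: [0.0, -0.6, -1.6]
opening: 0.0277
```

Emit:
drive_tool(
  targets=[
    [[0,0,0.002,0,0],[0,0,0,0,0],[0,0,0,0,0]],
  ],
)

```text
time_s: 8.0
eef_pos: [0.6562, -0.0827, 0.0584]
tcp_rot: [0.707, -0.0, 0.0, -0.707]
wrist_force: [0.3, -0.0, -0.9]
opening: 0.0271
```

Emit:
drive_tool(
  targets=[
    [[0,0,0.002,0,0],[0,0,0,0,0],[0,0,0,0,0]],
  ],
)

```text
time_s: 8.3
eef_pos: [0.6563, -0.0827, 0.0579]
tcp_rot: [0.707, 0.0, 0.001, -0.707]
wrist_force: [-5.4, 0.5, 7.6]
opening: 0.0273
```

Seated (upward force 7.6 N at TCP z 0.058). Releasing.

Emit:
drive_tool(
  targets=[
    [[0.6,0,0,0,0],[1,0,0,0,0],[1,0,0,0,0],[1,0,0,0,0],[1,0,0,0,0]],
  ],
)

```text
time_s: 8.8
eef_pos: [0.6561, -0.0826, 0.0561]
tcp_rot: [-0.707, 0.0, -0.0, 0.707]
wrist_force: [-0.2, 0.9, -0.2]
opening: 0.0854
```

Emit:
drive_tool(
  targets=[
    [[1,0,-0.02,0,0],[1,0,-0.035,0,0],[1,0,-0.035,0,0],[1,0,-0.03,0,0],[1,0,0,0,0]],
  ],
)

```text
time_s: 9.3
eef_pos: [0.6577, -0.0828, 0.1815]
tcp_rot: [0.707, 0.002, 0.003, -0.707]
wrist_force: [0.1, 0.4, -0.1]
opening: 0.0856
```

Emit:
drive_tool(
  targets=[
    [[1,-0.046,0,-0.0105,0],[1,-0.046,0,-0.0105,0],[1,-0.046,0,-0.0105,0],[1,-0.046,0,-0.01,0],[1,0,0,0,0]],
  ],
)

```text
time_s: 9.8
eef_pos: [0.4675, -0.1246, 0.1761]
tcp_rot: [0.707, -0.001, 0.0, -0.707]
wrist_force: [1.3, -0.2, 1.3]
opening: 0.0856
```

Emit:
drive_tool(
  targets=[
    [[1,0,0.01,0,0],[1,0,0,0,0]],
  ],
)

```text
time_s: 10.0
eef_pos: [0.4723, -0.1239, 0.1645]
tcp_rot: [-0.707, 0.001, 0.0, 0.707]
wrist_force: [1.0, -0.3, -0.7]
opening: 0.0854
```

```bash
python3 - <<'E'
from h import *
p=imaging.grab_frame("scene"); a=p["frame"][60:360,130:530]; cv2.imwrite("pics/s3.png",cv2.resize(a,None,fx=2,fy=2))
W=cloud(p)
for c in [(.472,-.124),(.657,-.083),(.457,.198)]:
    H=handle(W,c,.05); H=H[np.isfinite(H).all(1)]; print(circ(H,.0135).x.round(4),H[:,2].max().round(3))
s=robot.observe(); print(s["eef_pos"],s["joint_pos"].round(2))
E
```

```text
[ 0.472  -0.1249] 0.105
[ 0.6562 -0.0839] 0.106
[0.4576 0.1973] 0.104
[ 0.47251397 -0.1238302   0.16497371] [-0.26 -0.07 -0.11  1.53  0.    1.31]
```

View pics/s3.png

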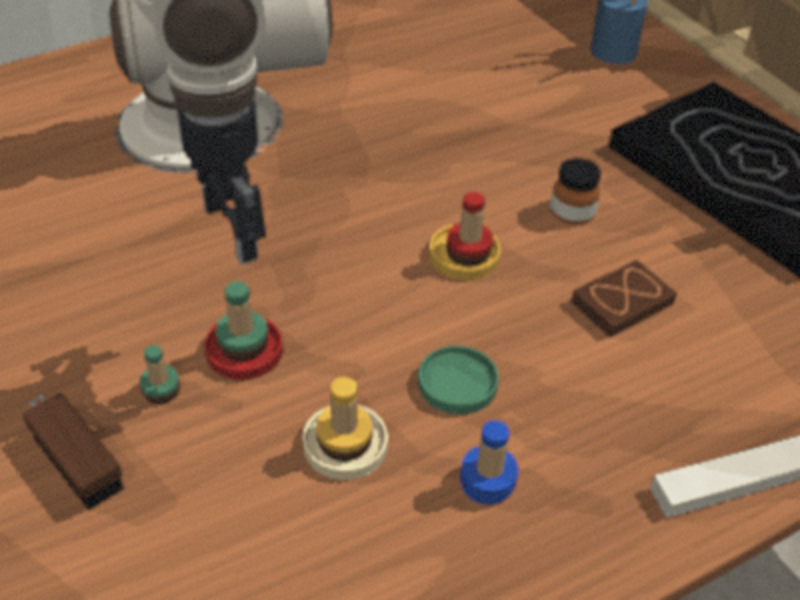

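Yellow stands upright and centred in the bare tray (crop 345,425), and the green tray (458,378) is now empty. The gripper is over the large green stamp (238,310), not the small one (155,375). Down and grip.

Emit:
drive_tool(
  targets=[
    [[1,0,0.03,0,0],[1,0,0.03,0,0],[1,0,0.03,0,0],[1,0,0.018,0,0],[1,0,0,0,0]],
  ],
)

```text
time_s: 10.55
eef_pos: [0.4712, -0.1234, 0.0551]
tcp_rot: [-0.707, 0.002, 0.002, 0.708]
wrist_force: [-0.2, 0.7, 0.4]
opening: 0.085
```

Emit:
drive_tool(
  targets=[
    [[0,0,0,0,0],[0,0,0,0,0],[0,0,0,0,0],[0,0,0,0,0],[0,0,0,0,0]],
  ],
)

```text
time_s: 11.05
eef_pos: [0.4726, -0.1242, 0.0591]
tcp_rot: [0.707, 0.0, 0.001, -0.707]
wrist_force: [-0.1, 0.7, 3.9]
opening: 0.0272
```

Emit:
drive_tool(
  targets=[
    [[0,0,-0.015,0,0],[0,0,-0.02,0,0],[0,0,-0.015,0,0],[0,0,0,0,0],[0,0,0,0,0]],
  ],
)

```text
time_s: 11.55
eef_pos: [0.4723, -0.1241, 0.1084]
tcp_rot: [0.707, 0.0, 0.0, -0.707]
wrist_force: [-0.3, 0.0, -2.7]
opening: 0.0268
```

Emit:
drive_tool(
  targets=[
    [[0,0.022,0,0.026,0],[0,0.029,0,0.035,0],[0,0.029,0,0.035,0],[0,0.029,0,0.035,0],[0,0.029,0,0.035,0]],
  ],
)

```text
time_s: 12.05
eef_pos: [0.6106, 0.0434, 0.1069]
tcp_rot: [0.707, -0.001, -0.0, -0.707]
wrist_force: [-0.1, -1.5, -2.7]
opening: 0.0272
```

Emit:
drive_tool(
  targets=[
    [[0,0.026,0,0.03,0],[0,0,0,0,0],[0,0,0.015,0,0],[0,0,0.015,0,0],[0,0,0,0,0]],
  ],
)

```text
time_s: 12.55
eef_pos: [0.6339, 0.0707, 0.0745]
tcp_rot: [0.707, -0.002, -0.001, -0.707]
wrist_force: [0.3, -0.6, -2.0]
opening: 0.0274
```

Emit:
drive_tool(
  targets=[
    [[0,0,0.007,0,0],[0,0,0.007,0,0],[0,0,0.002,0,0],[0,0,0,0,0],[0,0,0,0,0]],
  ],
)

```text
time_s: 13.05
eef_pos: [0.6363, 0.0718, 0.0627]
tcp_rot: [-0.707, -0.0, -0.0, 0.707]
wrist_force: [0.5, 0.3, -2.4]
opening: 0.0271
```

Emit:
drive_tool(
  targets=[
    [[0,0,0.002,0,0],[0,0,0.002,0,0],[0,0,0,0,0],[0,0,0,0,0]],
  ],
)

```text
time_s: 13.45
eef_pos: [0.6364, 0.0719, 0.0592]
tcp_rot: [-0.707, -0.0, -0.0, 0.707]
wrist_force: [-2.4, -0.6, 5.7]
opening: 0.027
```

Emit:
drive_tool(
  targets=[
    [[0,0,0.001,0,0],[0,0,0,0,0],[0,0,0,0,0]],
  ],
)

```text
time_s: 13.75
eef_pos: [0.6365, 0.072, 0.0592]
tcp_rot: [-0.707, -0.001, -0.001, 0.707]
wrist_force: [-5.4, -0.5, 11.8]
opening: 0.0273
```

Green is seated. Release, lift, and go to red at (.457,.198).

Emit:
drive_tool(
  targets=[
    [[0.6,0,0,0,0],[1,0,0,0,0],[1,0,0,0,0],[1,0,0,0,0],[1,0,0,0,0]],
  ],
)

```text
time_s: 14.25
eef_pos: [0.6361, 0.0719, 0.057]
tcp_rot: [0.707, -0.0, -0.0, -0.707]
wrist_force: [-0.3, -0.2, -0.0]
opening: 0.085
```

Emit:
drive_tool(
  targets=[
    [[1,0,-0.02,0,0],[1,0,-0.03,0,0],[1,0,-0.03,0,0],[1,0,-0.03,0,0],[1,0,0,0,0]],
  ],
)

```text
time_s: 14.75
eef_pos: [0.6377, 0.072, 0.1722]
tcp_rot: [-0.707, -0.002, -0.002, 0.707]
wrist_force: [0.1, -0.4, 0.0]
opening: 0.0857
```

Emit:
drive_tool(
  targets=[
    [[1,-0.036,0,0.025,0],[1,-0.036,0,0.025,0],[1,-0.036,0,0.025,0],[1,-0.036,0,0.025,0],[1,-0.0355,0,0.026,0]],
  ],
)

```text
time_s: 15.25
eef_pos: [0.455, 0.1984, 0.1666]
tcp_rot: [0.707, -0.0, 0.0, -0.707]
wrist_force: [0.9, 0.4, -0.2]
opening: 0.0855
```

Emit:
drive_tool(
  targets=[
    [[1,0,0,0,0],[1,0,0,0,0],[1,0,0,0,0]],
  ],
)

```text
time_s: 15.55
eef_pos: [0.4572, 0.1976, 0.167]
tcp_rot: [0.707, -0.0, 0.0, -0.707]
wrist_force: [-0.2, 0.0, 0.5]
opening: 0.0855
```

```bash
python3 - <<'E'
from h import *
for n in ("scene","top"):
    p=imaging.grab_frame(n); W=cloud(p)
    for c in [(.636,.072),(.657,-.083),(.457,.198)]:
        H=handle(W,c,.05); H=H[np.isfinite(H).all(1)]; print(n,circ(H,.0135).x.round(4) if len(H)>5 else "",len(H))
s=robot.observe(); print(s["eef_pos"],s["joint_pos"].round(2))
E
```

```text
scene [0.6361 0.0719] 194
scene [ 0.6562 -0.0843] 219
scene [0.4578 0.1975] 149
top [0.6354 0.0728] 190
top [ 0.6554 -0.083 ] 194
top [0.4565 0.201 ] 166
[0.45742553 0.19730774 0.16690509] [ 0.41 -0.05 -0.09  1.53 -0.    1.98]
```

Green is centred in its tray. Now picking up red.

Emit:
drive_tool(
  targets=[
    [[1,0,0.03,0.0005,0],[1,0,0.03,0,0],[1,0,0.03,0,0],[1,0,0.02,0,0],[1,0,0,0,0]],
  ],
)

```text
time_s: 16.15
eef_pos: [0.4556, 0.197, 0.0541]
tcp_rot: [0.708, -0.002, -0.001, -0.706]
wrist_force: [0.3, 0.4, -0.5]
opening: 0.0856
```

Emit:
drive_tool(
  targets=[
    [[0,0,0,0,0],[0,0,0,0,0],[0,0,0,0,0],[0,0,0,0,0],[0,0,0,0,0]],
  ],
)

```text
time_s: 16.65
eef_pos: [0.4572, 0.1986, 0.0582]
tcp_rot: [-0.707, -0.0, -0.001, 0.707]
wrist_force: [0.3, -0.4, 4.6]
opening: 0.0269
```

Emit:
drive_tool(
  targets=[
    [[0,0,-0.015,0,0],[0,0,-0.02,0,0],[0,0,-0.015,0,0],[0,0,0,0,0],[0,0,0,0,0]],
  ],
)

```text
time_s: 17.15
eef_pos: [0.4568, 0.1985, 0.1074]
tcp_rot: [-0.707, -0.0, -0.0, 0.707]
wrist_force: [0.4, -0.2, -1.7]
opening: 0.0269
```

Emit:
drive_tool(
  targets=[
    [[0,0.002,0,-0.03,0],[0,0.002,0,-0.043,0],[0,0.002,0,-0.043,0],[0,0.0025,0,-0.043,0],[0,0.0025,0,-0.043,0]],
  ],
)

```text
time_s: 17.65
eef_pos: [0.4669, -0.0052, 0.1063]
tcp_rot: [-0.707, 0.0, 0.001, 0.707]
wrist_force: [1.7, 1.0, -2.3]
opening: 0.0268
```

Emit:
drive_tool(
  targets=[
    [[0,0.0025,0,-0.043,0],[0,0.0025,0,-0.043,0],[0,0.0025,0,-0.0355,0],[0,0,0,0,0],[0,0,0,0,0]],
  ],
)

```text
time_s: 18.15
eef_pos: [0.4745, -0.1256, 0.1062]
tcp_rot: [-0.707, 0.001, -0.0, 0.707]
wrist_force: [-0.0, 0.7, -2.6]
opening: 0.0275
```

Emit:
drive_tool(
  targets=[
    [[0,0,0.015,0,0],[0,0,0.015,0,0],[0,0,0.01,0,0],[0,0,0.005,0,0],[0,0,0,0,0]],
  ],
)

```text
time_s: 18.65
eef_pos: [0.4746, -0.1245, 0.0612]
tcp_rot: [-0.707, 0.0, 0.001, 0.707]
wrist_force: [0.6, -0.2, -1.2]
opening: 0.0271
```

Emit:
drive_tool(
  targets=[
    [[0,0,0.002,0,0],[0,0,0.001,0,0],[0,0,0,0,0],[0,0,0,0,0]],
  ],
)

```text
time_s: 19.05
eef_pos: [0.4753, -0.1252, 0.0596]
tcp_rot: [0.707, 0.0, 0.0, -0.707]
wrist_force: [0.3, -0.0, -2.0]
opening: 0.0274
```

Emit:
drive_tool(
  targets=[
    [[0,0,0.001,0,0],[0,0,0,0,0],[0,0,0,0,0]],
  ],
)

```text
time_s: 19.35
eef_pos: [0.4751, -0.1251, 0.0583]
tcp_rot: [-0.707, 0.0, -0.0, 0.707]
wrist_force: [-0.3, -0.2, -1.3]
opening: 0.0272
```

Emit:
drive_tool(
  targets=[
    [[0,0,0.001,0,0],[0,0,0.0005,0,0],[0,0,0,0,0],[0,0,0,0,0]],
  ],
)

```text
time_s: 19.75
eef_pos: [0.4752, -0.1252, 0.0582]
tcp_rot: [0.707, 0.0, 0.0, -0.707]
wrist_force: [-5.7, 1.1, 10.7]
opening: 0.0268
```

Red is seated. Release, lift, and go to yellow at (.656,-.0828): dx +.181, dy +.0424.

Emit:
drive_tool(
  targets=[
    [[0.6,0,0,0,0],[1,0,0,0,0],[1,0,0,0,0],[1,0,0,0,0],[1,0,0,0,0]],
  ],
)

```text
time_s: 20.25
eef_pos: [0.4751, -0.1251, 0.0567]
tcp_rot: [-0.707, 0.0, -0.0, 0.707]
wrist_force: [0.1, 0.2, -0.1]
opening: 0.0857
```

Emit:
drive_tool(
  targets=[
    [[1,0,-0.02,0,0],[1,0,-0.03,0,0],[1,0,-0.03,0,0],[1,0,-0.03,0,0],[1,0,0,0,0]],
  ],
)

```text
time_s: 20.75
eef_pos: [0.4767, -0.1255, 0.1709]
tcp_rot: [0.708, 0.002, 0.002, -0.707]
wrist_force: [0.8, 0.1, 0.0]
opening: 0.0855
```

Emit:
drive_tool(
  targets=[
    [[1,0.0365,0,0.0085,0],[1,0.0365,0,0.0085,0],[1,0.036,0,0.0085,0],[1,0.036,0,0.0085,0],[1,0.036,0,0.0085,0]],
  ],
)

```text
time_s: 21.25
eef_pos: [0.6574, -0.0822, 0.1658]
tcp_rot: [-0.707, 0.0, 0.0, 0.707]
wrist_force: [0.4, -1.0, 0.6]
opening: 0.0857
```

Emit:
drive_tool(
  targets=[
    [[1,0,0,0,0],[1,0,0,0,0],[1,0,0,0,0],[1,0,0,0,0]],
  ],
)

```text
time_s: 21.65
eef_pos: [0.6555, -0.083, 0.1675]
tcp_rot: [0.707, 0.0, 0.0, -0.707]
wrist_force: [-0.0, 0.1, 0.2]
opening: 0.0852
```

Emit:
drive_tool(
  targets=[
    [[1,0,0.03,0,0],[1,0,0.03,0,0],[1,0,0.03,0,0],[1,0,0.02,0,0],[1,0,0,0,0]],
  ],
)

```text
time_s: 22.15
eef_pos: [0.6539, -0.0827, 0.0543]
tcp_rot: [-0.707, 0.002, 0.001, 0.707]
wrist_force: [-0.0, -0.6, -0.5]
opening: 0.0857
```

Emit:
drive_tool(
  targets=[
    [[0,0,0,0,0],[0,0,0,0,0],[0,0,0,0,0],[0,0,0,0,0],[0,0,0,0,0]],
  ],
)

```text
time_s: 22.65
eef_pos: [0.6566, -0.0827, 0.058]
tcp_rot: [0.707, 0.0, 0.001, -0.707]
wrist_force: [-1.6, -0.6, 6.1]
opening: 0.0269
```

Emit:
drive_tool(
  targets=[
    [[0,0,-0.015,0,0],[0,0,-0.02,0,0],[0,0,-0.025,0,0],[0,0,0,0,0],[0,0,0,0,0]],
  ],
)

```text
time_s: 23.15
eef_pos: [0.6565, -0.0826, 0.1172]
tcp_rot: [0.707, 0.0, 0.0, -0.707]
wrist_force: [-0.3, -0.3, -2.3]
opening: 0.0268
```

Emit:
drive_tool(
  targets=[
    [[0,-0.033,0,0.0165,0],[0,-0.033,0,0.0165,0],[0,-0.033,0,0.0165,0],[0,-0.033,0,0.0165,0],[0,-0.0335,0,0.0165,0]],
  ],
)

```text
time_s: 23.65
eef_pos: [0.4886, 0.0004, 0.1151]
tcp_rot: [-0.707, 0.001, 0.001, 0.707]
wrist_force: [0.1, -0.2, -0.6]
opening: 0.0268
```

Emit:
drive_tool(
  targets=[
    [[0,-0.008,0,0.039,0],[0,-0.008,0,0.039,0],[0,-0.008,0,0.039,0],[0,-0.008,0,0.039,0],[0,-0.0075,0,0.0395,0]],
  ],
)

```text
time_s: 24.15
eef_pos: [0.45, 0.1966, 0.1155]
tcp_rot: [0.707, -0.001, -0.0, -0.707]
wrist_force: [1.4, 0.1, -2.4]
opening: 0.0273
```

Emit:
drive_tool(
  targets=[
    [[0,0,0,0,0],[0,0,0.015,0,0],[0,0,0.015,0,0],[0,0,0.01,0,0],[0,0,0,0,0]],
  ],
)

```text
time_s: 24.65
eef_pos: [0.4502, 0.194, 0.0741]
tcp_rot: [0.708, -0.002, -0.001, -0.707]
wrist_force: [0.5, -0.6, -2.0]
opening: 0.0273
```

Emit:
drive_tool(
  targets=[
    [[0,0,0.007,0,0],[0,0,0.006,0,0],[0,0,0.003,0,0],[0,0,0,0,0],[0,0,0,0,0]],
  ],
)

```text
time_s: 25.15
eef_pos: [0.4513, 0.1955, 0.061]
tcp_rot: [-0.707, -0.0, -0.0, 0.707]
wrist_force: [-0.2, 0.0, -3.2]
opening: 0.0273
```

Emit:
drive_tool(
  targets=[
    [[0,0,0.001,0,0],[0,0,0,0,0],[0,0,0,0,0]],
  ],
)

```text
time_s: 25.45
eef_pos: [0.4513, 0.1955, 0.0599]
tcp_rot: [-0.707, -0.0, -0.0, 0.707]
wrist_force: [-0.6, 0.5, -2.7]
opening: 0.0274
```

Emit:
drive_tool(
  targets=[
    [[0,0,0.0015,0,0],[0,0,0,0,0],[0,0,0.001,0,0],[0,0,0,0,0],[0,0,0,0,0]],
  ],
)

```text
time_s: 25.95
eef_pos: [0.4512, 0.1954, 0.058]
tcp_rot: [-0.707, -0.0, -0.0, 0.707]
wrist_force: [-3.6, -0.5, 5.5]
opening: 0.0269
```

Yellow is seated. Release, lift, and back off towards the base.

Emit:
drive_tool(
  targets=[
    [[0.6,0,0,0,0],[1,0,0,0,0],[1,0,0,0,0],[1,0,0,0,0],[1,0,0,0,0]],
  ],
)

```text
time_s: 26.45
eef_pos: [0.4512, 0.1954, 0.0572]
tcp_rot: [0.707, -0.0, 0.0, -0.707]
wrist_force: [-0.5, -0.7, -0.1]
opening: 0.0857
```

Emit:
drive_tool(
  targets=[
    [[1,0,-0.02,0,0],[1,0,-0.035,0,0],[1,0,-0.035,0,0],[1,0,-0.04,0,0],[1,0,-0.03,0,0]],
  ],
)

```text
time_s: 26.95
eef_pos: [0.4514, 0.1955, 0.2197]
tcp_rot: [-0.707, -0.0, -0.001, 0.707]
wrist_force: [1.1, 0.8, -0.1]
opening: 0.0858
```

Emit:
drive_tool(
  targets=[
    [[1,-0.02,0,-0.035,0],[1,-0.02,0,-0.035,0],[1,-0.02,0,-0.035,0],[1,-0.02,0,-0.035,0],[1,0,0,0,0]],
  ],
)

```text
time_s: 27.45
eef_pos: [0.3695, 0.0529, 0.218]
tcp_rot: [0.707, -0.001, 0.002, -0.707]
wrist_force: [0.9, -0.3, 0.7]
opening: 0.0852
```

```bash
python3 - <<'E'
from h import *
tr={"yellow":(.451,.1955),"red":(.4755,-.125),"green":(.636,.0725),"spare":(.656,-.0825)}
for n in ("scene","top"):
    p=imaging.grab_frame(n); W=cloud(p)
    if n=="scene": cv2.imwrite("pics/s9.png",cv2.resize(p["frame"][60:360,130:530],None,fx=2,fy=2))
    for k,c in tr.items():
        H=handle(W,c,.05); H=H[np.isfinite(H).all(1)]; print(n,k,circ(H,.0135).x.round(4) if len(H)>5 else "",len(H), np.percentile(H[:,2],90).round(4) if len(H) else "")
s=robot.observe(); print(s["time_s"],s["eef_pos"],s["joint_pos"].round(2))
E
```

```text
scene yellow [0.4523 0.1935] 148 0.1018
scene red [ 0.4749 -0.1263] 186 0.1027
scene green [0.6359 0.072 ] 192 0.103
scene spare  0 
top yellow [0.4506 0.1946] 208 0.1016
top red [ 0.4744 -0.1251] 204 0.1014
top green [0.6355 0.0727] 189 0.1014
top spare  0 
27.55 [0.37122249 0.05498277 0.21766064] [ 0.15 -0.33 -0.23  1.67  0.    1.72]
```

View pics/s9.png

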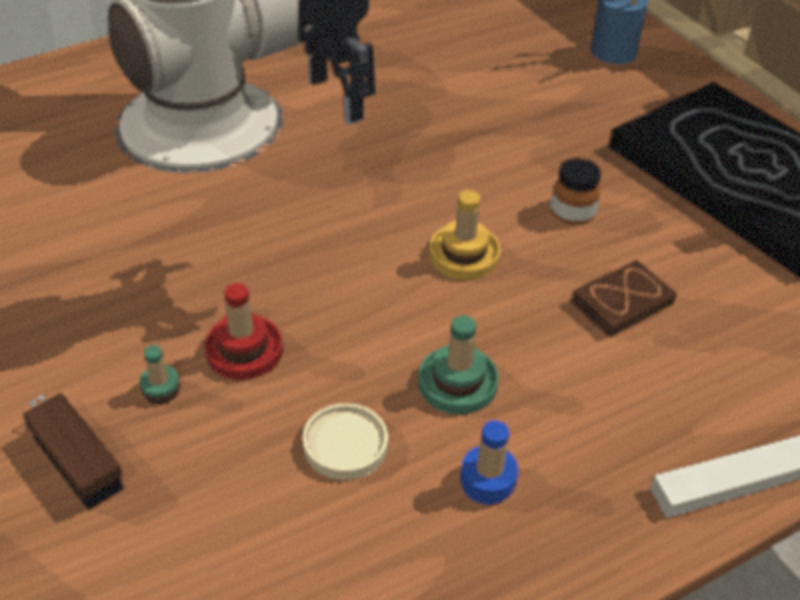

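All three stamps stand upright in their own trays: red (238,325), yellow (467,235), green (460,365). The bare tray (345,440) is empty, and the bystanders and look-alikes are where they were.

```bash
python3 -c "
from plant import robot
print(robot.sign_off())"
```

```text
the job is handed in; nothing more can be done
None
```

All three stamps now stand in the trays of their own colours, and I handed the job in at about 27.6 s of the 96 s allowed; sign-off gives no verdict. I parked yellow in the bare tray, moved the large green stamp to the green tray and red to the red tray, then moved yellow from the bare tray to the yellow tray.

**Last checks:**
- **Position:** both cameras put each handle axis within about 2 mm of its tray centre, with tops about 0.10 m above the bench, as expected for a stamp seated on a tray floor.
- **State of the scene:** the last picture shows all three upright, the bare tray empty and the gripper clear of everything. The jar, brush, carved block, blue stamp and small green stamp look unmoved.
- **Failed or disagreeing checks:** none failed, and the two cameras differed by no more than about 2 mm.

I did not measure the tilt of the stamps or any shift of the bystanders; I judged both by eye from that picture.

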